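# Seat a blank on the carving board and lock the cam

## Robot

A 6-joint arm with a two-finger parallel gripper is mounted at the origin on a cart in front of the work surface, level with it; the furniture and walls round the work are solid. World frame = base frame: x ahead of the robot, y to its left, z up, the work surface at z = 0. Lengths are in mm, angles in degrees, forces in N, time in s.
With the tool pointing down it reaches from about 300 to 850 mm from the base axis. Payload 4.2 kg.
Tool frame: the origin (TCP) lies between the finger pads; the fingertips stand 22 mm ahead of it and the grasp point (between the pads) lies 3 mm ahead of it; z points along the fingers, y is the direction in which the jaws open and shut (so a half turn about z gives the same grasp; the last joint's range is limited). The gripper opens to 91 mm and grips with 3 to 60 N. Pads are 32 mm wide; open, the fingers measure 118 mm over their backs; the gripper's body (76 mm by 178 mm) begins 60 mm behind the grasp point.
Start: joints at [-69.328, 18.312, 89.639, -0, 72.044, -1.146], TCP at [213.711, -533.828, 197.176] pointing down, gripper open.
Joint ranges: [-177.97, 177.97], [-48.28, 115.42], [12.27, 149.76], [-77.06, 257.06], [2.81, 150.46], [-146.56, 146.56]. Speed limits (degrees/s): [147.25, 147.25, 180, 180, 180, 180].

## Interface

Orientations are given as [roll, pitch, yaw] about the fixed x, y, z axes, in that order (R = Rz(yaw) Ry(pitch) Rx(roll)).
In Python, from workcell import * gives the robot as it stands.
- The arm moves only by the shell command python3 -m jog 'ROWS' [OPENING] [FORCE]. ROWS is text: rows parted by semicolons, each of 6 numbers parted by spaces: the shift along the tool's x, y, z in units of 0.5 m (1.0 is 0.5 m), then the turn, a rotation vector about the tool's x, y, z in units of pi/2 rad (1.0 is pi/2 rad). A call has 1 to 20 rows; each row is the pose to reach, as a shift and turn from the pose measured when the call began, along the tool's axes at that moment; what a row does not reach only later rows make up. A row lasts 1/12 s, in which the tool goes at most 41.7 mm and 7.16 degrees, less where a joint would pass 70% of its speed; a pose out of reach is approached as far as the arm can. A call with a number of a shift or a turn outside -1 to 1 is refused whole. A call with a gripper value outside its range is refused whole. OPENING is the opening, from -1 (shut) to 1 (fully open), set as the call begins (- or left out, the last holds). The fingers move at their own pace and stop on an object; FORCE is the grip in N (left out, the last holds). Time passes only in rows, so rows that repeat a pose let the fingers close. It gives the time, the measured TCP pose, the force and the opening at its end, in the units of the state.
- state(): the state, without advancing time (a new reading comes with each control period).
- grab_frame(name): name is "side" or "top"; returns the picture (420x560x3 uint8, red, green, blue); there is no depth.
- calibration(name): a dict with "mtx" (3x3 intrinsics, pixels), "rvec" (rotation vector, rad) and "tvec" (3), from world to camera coordinates, as OpenCV has them. Camera axes: x right, y down, z forward; pixel columns grow to the right and rows downward; lengths in mm; the calibration is good to about 2 mm. A picture is of the moment at which its call begins. calibration takes no time and is no camera call.
- job_done(): hands the job in, once; it reports no verdict.
Trained networks look in the newest picture that a camera, given by its name, has taken for a name from the list of things; names that differ only in an ending like _2 or _b are one class to them, and where a whole thing is asked for, a point or a joint stands for the part that bears it (a point fixed in the world has none). Each returns a list of dicts, best first, with "confidence" (0 to 1); they miss things now and then, are a little off and sometimes report something else, mostly with a low value. They report only what shows in the picture. A call takes as long as a camera call.
- spot_in(query, camera): "rect" ([left, top, right, bottom] in pixels, round what is visible of it).
- tip_of(query, camera): "location" ([column, row] in pixels: a listed point, or the origin of a listed thing).
The state is a dict: "time_s": time; "qpos": joint angles; "qvel": joint speeds; "effort": joint torques, N m; "ee_pos": TCP position; "ee_rot": TCP orientation; "force": force on the tool from outside, world axes, zero at the start; "torque": the same for the moment, N m; "gripper_width": finger opening in mm.
Only numpy, scipy, OpenCV 4.12 (cv2) and the standard library are available. Lean on these libraries where they do the work, as an engineer would, in place of code of your own. Each camera call takes 0.05 s, during which the arm holds its last target. There are 200 camera calls.

## Task

Get the pine blank ready for carving: push it over the board until it sits tight in the corner, its long side flat against the front fence and its end against the end stop, then push the red-handled lever round clockwise until the steel cam grips the blank firmly. Only push with the fingers: slide the blank without lifting or tipping it, and leave the pencil stub, the gouge, the tape measure and the oil can where they are.

Things in the scene. Friction and masses are not known exactly. Their poses are not given: they have to be found in the camera images.
- board: Brown wooden carving board, 190 x 300 x 18 mm, screwed to the bench; it does not move. Origin: centre of its underside; x runs across it away from the robot, y along its length to the left; its top is 18 mm above the origin. A dark fence runs along the front edge (robot's side) and a dark end stop stands at the left end; the far side and the right end are open.
- corner (a point): Point on the board's top where the planes of fence face and stop face meet (board x -77, y +128 mm); axes as the board's. Fence 18 mm high, from 10 to 274 mm in -y of this point; stop 22 mm high, 52 mm wide. The seated blank's centre is 22.5 mm in +x and 55 mm in -y from here.
- blank: Loose pale pine block 45 x 110 x 28 mm, about 70 g; origin at the centre of its underside, x across it (45), y along it (110), z up. It starts on the right part of the board, off the fence and turned by up to 0.25 rad.
- blank_center (a point): Centre of the pine block, half-way up (14 mm above its underside).
- cam_pivot (a point): Pivot axis of the cam lever (vertical) at the level of the board's top, on the far side of the seated blank (board x -6.5, y +68 mm).
- handle (a point): Centre of the red grip of the cam lever, 80 mm from the pivot and 16 mm above the board's top; the grip is round, 18 mm thick, lies level and reaches from 52 to 104 mm from the pivot.
- cam_angle (a joint): Angle of the cam lever, rad, growing clockwise seen from above: 0 open, 1.9 end of travel. Pivot to grip points at 0.873 minus this angle, anticlockwise from the board's x axis. Starts at 0 to 0.25, pointing far left; push its left side. Stiff (3.5 N at the grip), stays where left. On a seated blank the cam touches at about 1.35, closes 4.8 mm per rad, and grips well at 1.5 to 1.8.
- cam_lever: The cam lever: red grip, steel rod and steel cam disc, 48 mm across, 24 mm high, off-centre by 5 mm. Origin on the pivot axis at the board's top. Open, it leaves the blank about 5 mm to spare between cam and fence; as it closes it presses the blank to the fence and draws it towards the end stop.
- pencil_stub: Loose yellow pencil stub, 10 x 68 x 10 mm (long along its y), on the far right part of the board; leave it. Origin centre of underside.
- gouge: Loose carving gouge with a wooden handle, 26 x 219 x 28 mm (long along its y), on the bench to the right of the board; leave it. Origin centre of underside.
- tape: Loose yellow tape measure 32 x 86 x 62 mm on the bench to the left of the board; leave it. Origin centre of underside.
- oil_can: Loose grey oil can, 62 mm across, 133 mm high with its spout, on the bench far right; leave it. Origin centre of underside.

How it is judged (in metres and radians):
On the way, in this order (a step that is already met when the one before it is completed fails the run):
1. the blank lies in the corner, within 5 mm of fence and stop, while the cam lever is still open (x of blank_center in the frame of corner below 0.0275 m and y of blank_center in the frame of corner above -0.06 m and value of joint cam_angle below 0.8 rad), for 0.1 s.
2. the cam lever has been swung over so that the cam presses on the blank (value of joint cam_angle above 1.35 rad and contact force between cam_lever and blank above 5 N), for 0.2 s.
At the end, for the whole second after the job is handed in: The blank lies flat on the board, within 2 mm of the fence and 2.5 mm of the end stop and parallel to the fence within 0.025 rad, and is at rest; the cam lever is turned past 1.35 rad and the cam presses on the blank with more than 5 N after the robot has let go (all of step 2 and x of blank_center in the frame of corner between 0.0195 and 0.0245 m and y of blank_center in the frame of corner between -0.0575 and -0.052 m and z of blank_center in the frame of corner below 0.017 m and angle between the y axis of blank and the y axis of board, either way round below 0.025 rad and linear speed of blank below 0.01 m/s); the robot touches nothing.
It fails at once if the blank is lifted more than 6 mm off the board or tipped (z of blank_center in the frame of corner above 0.02 m or angle between blank's own z axis and vertical above 0.15 rad).
It fails at once if the pencil stub, gouge, tape measure or oil can is moved more than 15 mm (distance of any of pencil_stub, gouge, tape, oil_can from where it was at the start of the episode above 0.015 m).
It also fails if it takes over 58 s, if anything falls off the work surface, if the arm or the gripper's body presses on something with over 40 N, if the wrist force passes 120 N, or if a joint passes its speed limit or range.

## Working session

There is one attempt and no reset: what is moved stays moved. The work goes in short steps, Python scripts to look and compute and a shell command to move; the robot and the scene stay as the last step left them, time stands still between calls to the robot, and variables do not carry over. Pictures are saved under pics/ and viewed, about 8 in all and at most 12, crops included, and the job is handed in when it is done.

```bash
mkdir -p pics; cat > h.py <<'E'
from workcell import *
import numpy as np, cv2
from scipy.spatial.transform import Rotation as R
def ray(cam,px):
    c=calibration(cam);K=np.array(c["mtx"],float);r=cv2.Rodrigues(np.array(c["rvec"],float))[0];t=np.array(c["tvec"],float).ravel()
    d=r.T@np.linalg.inv(K)@np.array([px[0],px[1],1.]);return -r.T@t,d
def atz(cam,px,z):
    o,d=ray(cam,px);return o+d*(z-o[2])/d[2]
def proj(cam,P):
    c=calibration(cam);return cv2.projectPoints(np.array(P,float).reshape(-1,1,3),np.array(c["rvec"],float),np.array(c["tvec"],float),np.array(c["mtx"],float),None)[0].reshape(-1,2)
E
python3 - <<'E'
from h import *
for cam in ("top","side"):
    im=grab_frame(cam);cv2.imwrite(f"pics/{cam}0.png",cv2.resize(im[:,:,::-1],(800,600)))
    print(cam,ray(cam,(280,210)))
    for q,z in (("board",0),("corner",18),("blank",18),("blank_center",32),("cam_pivot",18),("handle",34),("pencil_stub",18),("gouge",0),("tape",0),("oil_can",0)):
        for d in tip_of(q,cam)[:1]: print(q,d["confidence"],np.round(d["location"],1),atz(cam,d["location"],z).round(1))
s=state();print(s["time_s"],s["ee_pos"],s["ee_rot"],s["force"],s["gripper_width"])
E
```

```text
top (array([392.51258893, 201.23535496, 981.07556092]), array([ 0.10943874, -0.02299778, -0.99407624]))
board 0.78 [265.1 211.9] [495.2 216.4   0. ]
corner 0.74 [219.8 252. ] [392.4 326.8  18. ]
blank 0.79 [281.1 225.4] [460.  175.9  18. ]
blank_center 0.86 [279.4 220.5] [471.  180.5  32. ]
cam_pivot 0.75 [235.9 223.2] [464.2 288.5  18. ]
handle 0.88 [210.  203.8] [510.1 352.   34. ]
pencil_stub 0.57 [281.5 179.9] [575.  175.9  18. ]
gouge 0.74 [280.8 221.8] [470.4 176.2   0. ]
tape 0.71 [178.2 215.1] [484.4 437.5   0. ]
oil_can 0.87 [389.5 180.7] [ 579.5 -101.9    0. ]
side (array([ -35.14091195, 1127.41056039,  719.48395788]), array([ 0.41389243, -0.74197728, -0.52746059]))
board 0.58 [270.6 234.5] [492.2 229.    0. ]
corner 0.85 [282.1 264.1] [397.2 339.5  18. ]
blank 0.57 [302.3 201.4] [484.9  71.2  18. ]
blank_center 0.61 [288.  218.9] [466.  187.1  32. ]
cam_pivot 0.78 [260.9 245. ] [476.7 301.   18. ]
handle 0.87 [232.6 246.9] [517.4 359.3  34. ]
pencil_stub 0.58 [251.5 210.3] [579.4 180.2  18. ]
gouge 0.7 [305.1 201.9] [490.3  42.6   0. ]
tape 0.57 [226.6 283.7] [479.3 441.4   0. ]
oil_can 0.97 [300. 174.] [579.8 -98.    0. ]
1.1 [ 213.69145888 -533.8189147   197.18507002] [1.79994295e+02 1.48983704e-03 2.18179701e+01] [ 0.40653815 -0.62555856  0.09067645] 91.14226949767097
```

View pics/top0.png

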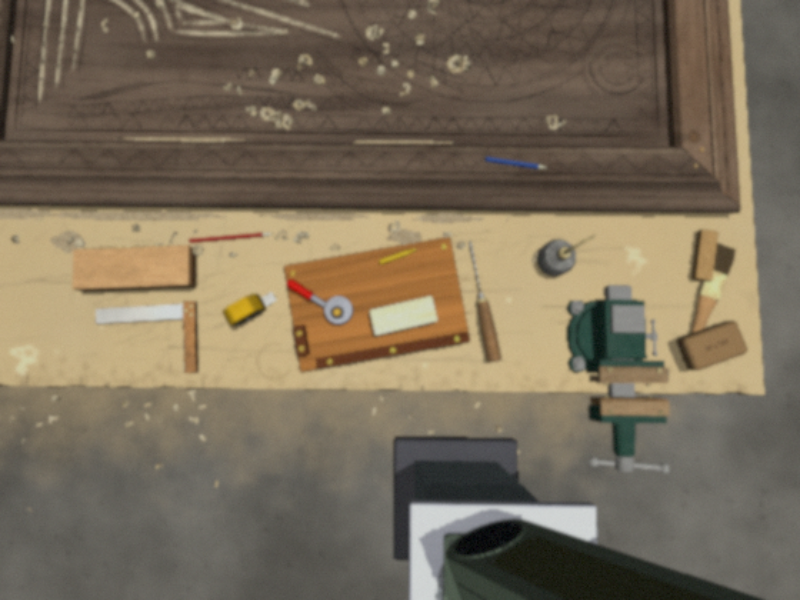

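View pics/side0.png

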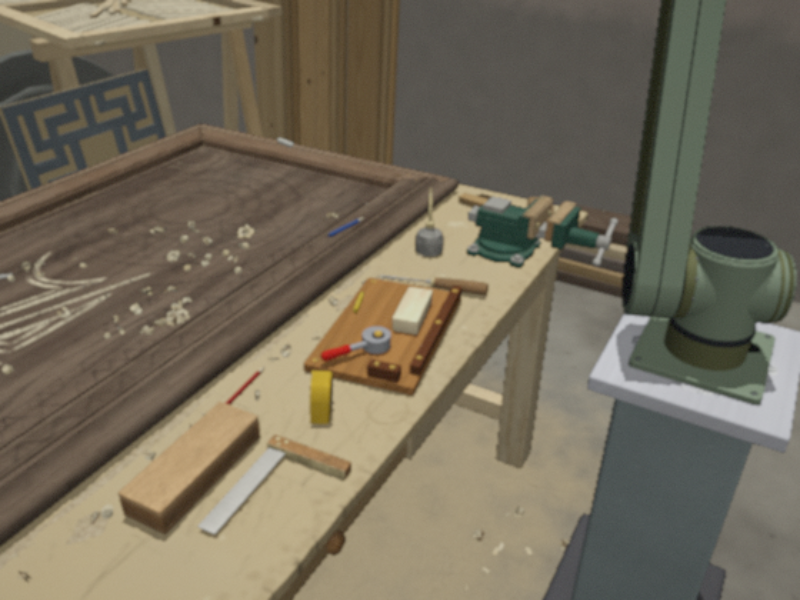

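The top view shows the board turned about +9°, with the blank at about (403,316), the lever pivot at (338,310), the grip at (300,291) and the pencil at (397,256). The side view agrees. Next I'll rectify the top image onto the relevant planes and fit the poses.

```bash
cat >> h.py <<'E'
def rect(im,z,x0=360,x1=620,y0=60,y1=400,s=2,cam="top"):
    # row = (x1-x)*s, col=(y1-y)*s
    W=np.array([[x1,y1,z],[x1,y0,z],[x0,y0,z],[x0,y1,z]],float)
    H=cv2.getPerspectiveTransform(proj(cam,W).astype(np.float32),np.float32([[0,0],[(y1-y0)*s,0],[(y1-y0)*s,(x1-x0)*s],[0,(x1-x0)*s]]))
    return cv2.warpPerspective(im,H,((y1-y0)*s,(x1-x0)*s),flags=cv2.INTER_CUBIC)
def w(p,x1=620,y1=400,s=2): return np.array([x1-p[1]/s,y1-p[0]/s])
def big(m):
    c=max(cv2.findContours(m.astype(np.uint8),cv2.RETR_EXTERNAL,cv2.CHAIN_APPROX_NONE)[0],key=cv2.contourArea)
    r=cv2.minAreaRect(c);return w(r[0]),np.array(r[1])/2,r[2],np.array([w(p) for p in cv2.boxPoints(r)]).round(1),c
E
python3 - <<'E'
from h import *
im=grab_frame("top")
a=rect(im,46);h=cv2.cvtColor(a,cv2.COLOR_RGB2HSV)
m=(h[...,1]<80)&(h[...,2]>190);m[:, :200]=0;m[:,500:]=0
print("blank",big(m)[:4])
b=rect(im,18);h=cv2.cvtColor(b,cv2.COLOR_RGB2HSV)
yy,xx=np.mgrid[:b.shape[0],:b.shape[1]]
for p in ((200,300),(60,450),(380,100),(30,30)): print(p,h[p])
m=((h[...,1]>125)|(h[...,2]<110)).astype(np.uint8);m[:,:150]=m[:,:150]
m=cv2.morphologyEx(m,cv2.MORPH_OPEN,np.ones((25,25)));r=big(m);print("board",r[:4])
v=b[:,:,::-1].copy();cv2.drawContours(v,[r[4]],-1,(255,0,0),1)
cv2.imwrite("pics/w18.png",v)
E
```

```text
blank (array([467.98246765, 185.86022949]), array([42.02018356, 82.34784698]), 76.45206451416016, array([[478.8, 230.8],
       [498.1, 150.8],
       [457.2, 140.9],
       [437.9, 221. ]], dtype=float32))
(200, 300) [ 15 165 175]
(60, 450) [ 17 172 150]
(380, 100) [ 12 163 102]
(30, 30) [ 21  73 172]
board (array([492.2804718 , 222.02632141]), array([188.75085449, 299.59399414]), 79.20403289794922, array([[556.9, 386.8],
       [613. ,  92.6],
       [427.6,  57.2],
       [371.5, 351.5]], dtype=float32))
```

View pics/w18.png

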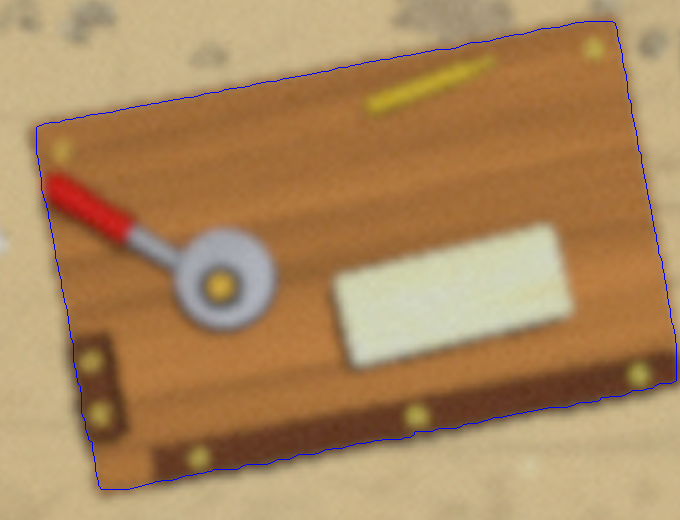

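The board fit measures 188.8 x 299.6 mm (true size 190 x 300): centre (492.3, 222.0), yaw 10.8°. The blank is centred near (470, 174) with yaw about 13°, and its measured length is consistent with 110 mm. I'll use the closed fingers as the pusher, with tool x along board y.

```bash
cat >> h.py <<'E'
C=np.array([492.3,222.0]);YB=10.8
_a=np.radians(YB);M=np.array([[np.cos(_a),-np.sin(_a)],[np.sin(_a),np.cos(_a)]])
def b2w(b): return C+M@np.array(b[:2],float)
def w2b(p): return M.T@(np.array(p[:2])-C)
def row(bx,by,z,yaw,s=None):  # yaw in board frame
    s=s or state();T=R.from_euler("xyz",s["ee_rot"],degrees=True)
    d=T.inv().apply(np.r_[b2w((bx,by)),z]-s["ee_pos"])/500
    t=(T.inv()*R.from_euler("xyz",[180,0,yaw+YB],degrees=True)).as_rotvec()/(np.pi/2)
    return np.r_[d,t].round(3)
def st():
    s=state();print(round(s["time_s"],2),w2b(s["ee_pos"]).round(1),np.round(s["ee_pos"],1),np.round(s["ee_rot"],1),"F",np.round(s["force"],1),"q",np.round(s["qpos"],0),round(s["gripper_width"],1))
E
python3 - <<'E'
from h import *
st()
print(row(24,-43,300,90))
E
```

```text
1.15 [-415.3 -690.2] [ 213.7 -533.8  197.2] [180.   -0.   21.8] F [-0.3  0.7 -0.1] q [-69.  18.  90.   0.  72.  -1.] 90.9
[ 1.11  -1.103 -0.206  0.     0.    -0.878]
```

```bash
python3 -m jog '0 0 -0.206 0 0 0;0 0 -0.206 0 0 0;0 0 -0.206 0 0 0;0.1 -0.1 -0.206 0 0 -0.08;0.15 -0.15 -0.206 0 0 -0.15;0.2 -0.2 -0.206 0 0 -0.22;0.25 -0.25 -0.206 0 0 -0.29;0.3 -0.3 -0.206 0 0 -0.36;0.35 -0.35 -0.206 0 0 -0.43;0.4 -0.4 -0.206 0 0 -0.5;0.45 -0.45 -0.206 0 0 -0.57;0.5 -0.5 -0.206 0 0 -0.64;0.55 -0.55 -0.206 0 0 -0.71;0.6 -0.6 -0.206 0 0 -0.78;0.65 -0.65 -0.206 0 0 -0.85;0.7 -0.7 -0.206 0 0 -0.878;0.75 -0.75 -0.206 0 0 -0.878;0.8 -0.8 -0.206 0 0 -0.878;0.8 -0.8 -0.206 0 0 -0.878' -1 20
python3 - <<'E'
from h import *
st()
print(row(24,-43,300,90),row(24,-43,100,90),row(24,-43,48,90))
E
```

```text
time_s: 2.73
ee_pos: [438.2, -8.9, 300.0]
ee_rot: [179.9, -0.2, 101.2]
force: [0.2, 0.0, 0.6]
gripper_width: 0.4
2.73 [ -96.4 -216.7] [438.2  -8.9 300. ] [179.9  -0.2 101.2] F [0.2 0.  0.6] q [ -3.   3.  95.   0.  82. -14.] 0.4
[ 0.346  0.243  0.001  0.001 -0.002  0.004] [ 0.345  0.243  0.401  0.001 -0.002  0.004] [ 0.344  0.242  0.505  0.001 -0.002  0.004]
```

```bash
python3 -m jog '0.08 0.06 0 0 0 0;0.15 0.11 0 0 0 0;0.22 0.16 0 0 0 0;0.28 0.2 0 0 0 0.004;0.33 0.23 0 0 0 0.004;0.346 0.243 0.05 0 0 0.004;0.346 0.243 0.12 0 0 0.004;0.346 0.243 0.19 0 0 0.004;0.345 0.243 0.26 0 0 0.004;0.345 0.243 0.33 0 0 0.004;0.345 0.243 0.38 0 0 0.004;0.345 0.243 0.4 0 0 0.004;0.345 0.243 0.4 0 0 0.004'
python3 - <<'E'
from h import *
st()
im=grab_frame("side");p=proj("side",[[490,200,40]])[0].astype(int);cv2.imwrite("pics/s1.png",cv2.resize(im[p[1]-75:p[1]+75,p[0]-100:p[0]+100,::-1],(800,600),interpolation=cv2.INTER_CUBIC))
print(row(24,-43,48,90))
E
```

```text
time_s: 3.82
ee_pos: [522.6, 183.5, 98.4]
ee_rot: [-179.8, -0.1, 100.8]
force: [0.2, 0.3, 0.7]
gripper_width: 0.4
3.82 [ 22.5 -43.5] [522.6 183.5  98.4] [-1.798e+02 -1.000e-01  1.008e+02] F [0.2 0.3 0.7] q [ 18.  21. 101.   0.  58.   7.] 0.4
[ 0.    -0.     0.105  0.    -0.002  0.   ]
```

View pics/s1.png

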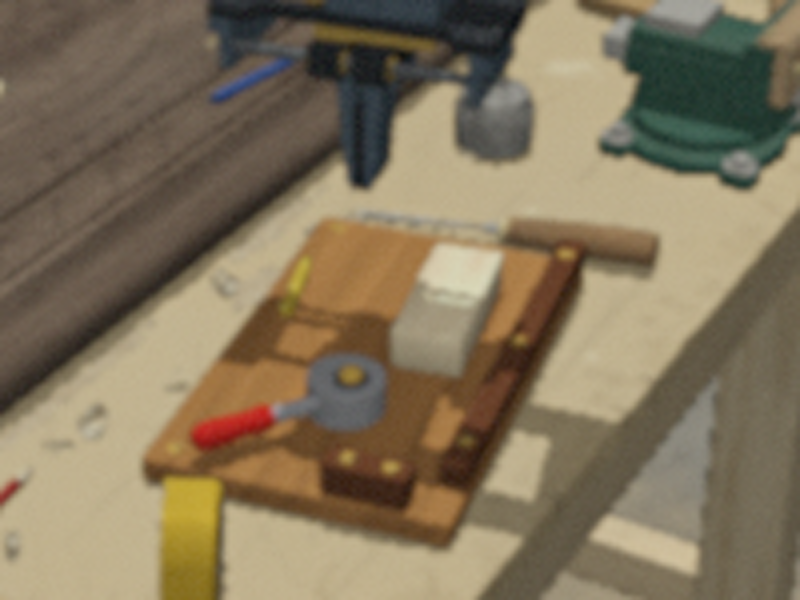

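The fingers hang above the gap between pencil and blank, nothing in the way at (365,180). Now I'll descend and push toward the fence.

```bash
python3 -m jog '0 0 0.04 0 0 0;0 0 0.08 0 0 0;0 0 0.102 0 0 0;0 0 0.102 0 0 0;0 -0.01 0.102 0 0 0;0 -0.02 0.102 0 0 0;0 -0.028 0.102 0 0 0;0 -0.036 0.102 0 0 0;0 -0.042 0.102 0 0 0;0 -0.048 0.102 0 0 0;0 -0.054 0.102 0 0 0;0 -0.06 0.102 0 0 0;0 -0.064 0.102 0 0 0;0 -0.068 0.102 0 0 0;0 -0.07 0.102 0 0 0;0 -0.07 0.102 0 0 0'
python3 - <<'E'
from h import *
st()
E
```

```text
time_s: 5.2
ee_pos: [489.6, 177.6, 49.4]
ee_rot: [180.0, -0.1, 100.8]
force: [0.4, 0.3, -1.0]
gripper_width: 0.5
5.2 [-11.  -43.1] [489.6 177.6  49.4] [ 1.800e+02 -1.000e-01  1.008e+02] F [ 0.4  0.3 -1. ] q [ 19.  22. 109.   0.  50.   8.] 0.5
```

```bash
python3 -m jog '0 -0.002 0 0 0 0;0 -0.004 0 0 0 0;0 -0.006 0 0 0 0;0 -0.008 0 0 0 0;0 -0.010 0 0 0 0;0 -0.012 0 0 0 0;0 -0.012 0 0 0 0'
python3 - <<'E'
from h import *
st()
im=grab_frame("side");p=proj("side",[[470,180,40]])[0].astype(int);cv2.imwrite("pics/s2.png",cv2.resize(im[p[1]-60:p[1]+60,p[0]-80:p[0]+80,::-1],(800,600),interpolation=cv2.INTER_CUBIC))
E
```

```text
time_s: 5.78
ee_pos: [483.4, 176.4, 49.4]
ee_rot: [180.0, -0.1, 100.8]
force: [-0.1, -0.1, -0.3]
gripper_width: 0.2
5.78 [-17.3 -43.1] [483.4 176.4  49.4] [ 1.800e+02 -1.000e-01  1.008e+02] F [-0.1 -0.1 -0.3] q [ 19.  21. 109.   0.  49.   8.] 0.2
```

View pics/s2.png

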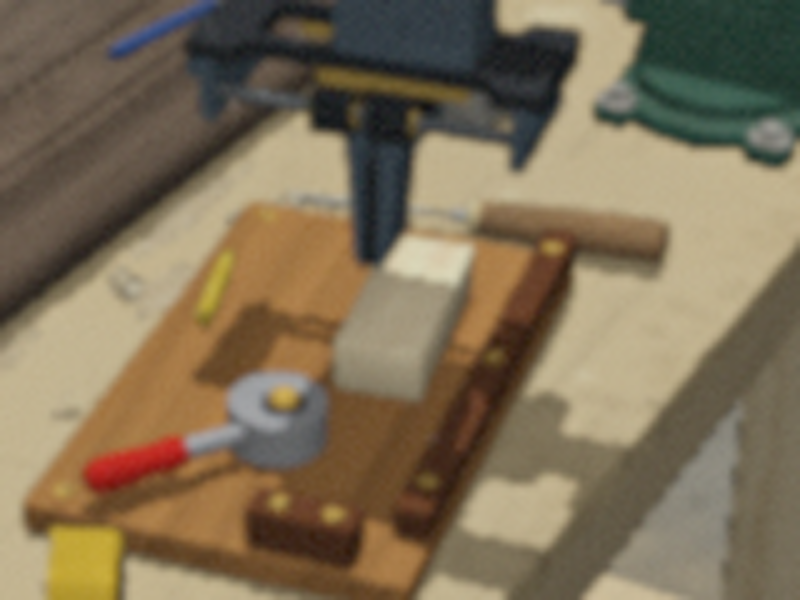

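The blank still has a gap to the fence, and the finger at about (375,255) has only just reached it, so the tips are slimmer than assumed. I'll continue.

```bash
python3 -m jog '0 -0.003 0 0 0 0;0 -0.006 0 0 0 0;0 -0.009 0 0 0 0;0 -0.012 0 0 0 0;0 -0.014 0 0 0 0;0 -0.016 0 0 0 0;0 -0.016 0 0 0 0'; python3 -m jog '0 -0.002 0 0 0 0;0 -0.004 0 0 0 0;0 -0.004 0 0 0 0'
python3 - <<'E'
from h import *
st()
im=grab_frame("top")
a=rect(im,46);cv2.imwrite("pics/t3.png",a[150:450,150:600,::-1])
for q,z in (("blank_center",32),("blank",18)):
  for cam in ("top","side"):
    if cam=="side" : grab_frame(cam)
    d=tip_of(q,cam)[0];print(q,cam,d["confidence"],w2b(atz(cam,d["location"],z)).round(1))
E
```

```text
time_s: 6.42
ee_pos: [475.4, 174.9, 49.4]
ee_rot: [180.0, -0.1, 100.8]
force: [-0.1, 0.9, -1.0]
gripper_width: 0.5
time_s: 6.67
ee_pos: [473.2, 174.5, 49.4]
ee_rot: [-180.0, -0.1, 100.8]
force: [1.2, -0.1, 0.0]
gripper_width: 0.3
6.67 [-27.6 -43.1] [473.2 174.5  49.4] [-1.800e+02 -1.000e-01  1.008e+02] F [ 1.2 -0.1  0. ] q [ 19.  20. 111.   0.  49.   8.] 0.3Traceback (most recent call last):
  File "<stdin>", line 8, in <module>
IndexError: list index out of range
```

View pics/t3.png

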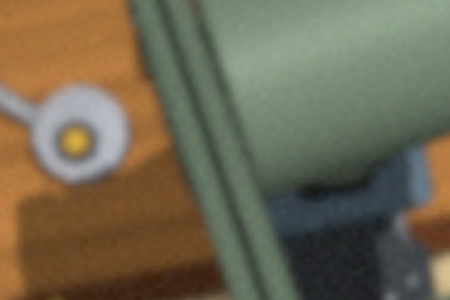

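The top view is blocked by the arm, so I'll go by force.

```bash
python3 -m jog '0 -0.002 0 0 0 0;0 -0.004 0 0 0 0;0 -0.004 0 0 0 0'; python3 -m jog '0 -0.002 0 0 0 0;0 -0.004 0 0 0 0;0 -0.004 0 0 0 0';python3 - <<'E'
from h import *
st()
im=grab_frame("side");p=proj("side",[[470,180,40]])[0].astype(int);cv2.imwrite("pics/s4.png",cv2.resize(im[p[1]-60:p[1]+60,p[0]-80:p[0]+80,::-1],(800,600),interpolation=cv2.INTER_CUBIC))
for q,z in (("blank_center",32),("blank",18)):
    for d in tip_of(q,"side")[:1]:print(q,d["confidence"],w2b(atz("side",d["location"],z)).round(1))
E
```

```text
time_s: 7.02
ee_pos: [471.2, 174.1, 49.4]
ee_rot: [-180.0, -0.1, 100.8]
force: [1.3, 0.5, 0.1]
gripper_width: 0.2
time_s: 7.27
ee_pos: [469.0, 173.6, 49.4]
ee_rot: [-180.0, -0.1, 100.8]
force: [0.4, -1.0, -0.8]
gripper_width: 0.6
7.27 [-32.  -43.1] [469.  173.6  49.4] [-1.800e+02 -1.000e-01  1.008e+02] F [ 0.4 -1.  -0.8] q [ 19.  20. 111.   0.  49.   8.] 0.6
blank_center 0.68 [-35.3 -26.9]
blank 0.64 [-31.8 -32.8]
```

View pics/s4.png

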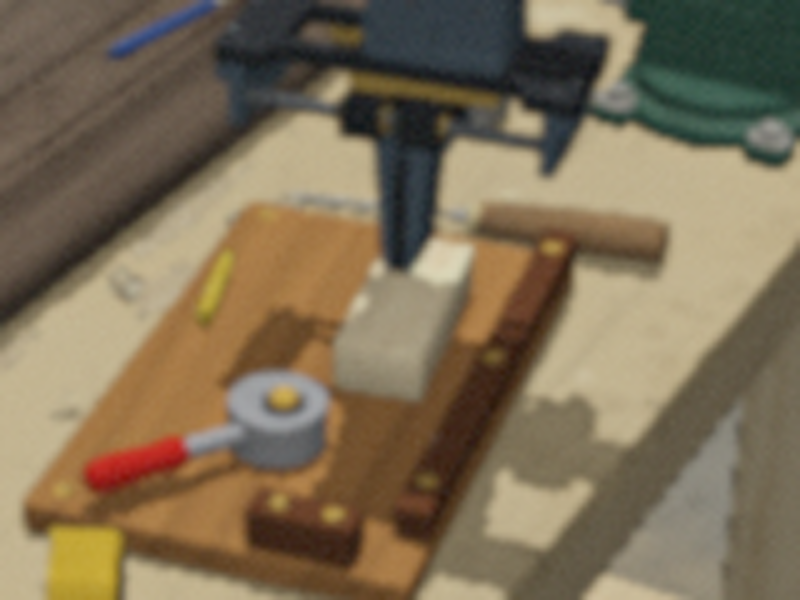

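The blank has not moved between views: its near corner is still at (335,385), while the fingertip at (400,268) overlaps its top. I'll check this against the projection.

```bash
python3 - <<'E'
from h import *
p=proj("side",[[470,180,40]])[0].astype(int)
f=lambda P:((proj("side",P)-(p-[80,60]))*5).round(0).tolist()
e=state()["ee_pos"]
print("tip",f([[e[0],e[1],e[2]-22]]),"tcp",f([e]), "tip if z46",f([[e[0],e[1],47]]))
# blank top corners from first fit
for bc,yw in (((470,174),13.3),):
    a=np.radians(yw);m=np.array([[np.cos(a),-np.sin(a)],[np.sin(a),np.cos(a)]])
    for z in (46,18): print(z,f([np.r_[np.array(bc)+m@np.array(c),z] for c in ((22.5,55),(-22.5,55),(-22.5,-55),(22.5,-55))]))
print("board",f([np.r_[b2w(c),18] for c in((95,150),(-95,150),(-95,-150),(95,-150))]))
print("pivot",f([np.r_[b2w((-6.5,68)),42]]))
E
```

```text
tip [[407.0, 318.0]] tcp [[408.0, 281.0]] tip if z46 [[408.0, 285.0]]
46 [[332.0, 337.0], [421.0, 352.0], [476.0, 240.0], [392.0, 227.0]]
18 [[332.0, 384.0], [419.0, 399.0], [474.0, 286.0], [392.0, 273.0]]
board [[19.0, 497.0], [409.0, 584.0], [579.0, 253.0], [249.0, 194.0]]
pivot [[285.0, 402.0]]
```

```bash
python3 - <<'E'
from h import *
p=proj("side",[[490,200,40]])[0].astype(int)
f=lambda P:((proj("side",P)-(p-[100,75]))*4).round(0).tolist()
print("s1",[(z,f([[522.6,183.5,z]])) for z in (98.4,76.4)], "seen 362,183")
p=proj("side",[[470,180,40]])[0].astype(int)
f=lambda P:((proj("side",P)-(p-[80,60]))*5).round(0).tolist()
print("s2",[(z,f([[483.4,176.4,z]])) for z in (49.4,27.4)], "seen 372,260")
print("s4",[(z,f([[469,173.6,z]])) for z in (59.4,49.4,27.4)], "seen 402,268")
im=grab_frame("top")
im=grab_frame("side");v=cv2.resize(im[p[1]-45:p[1]+30,p[0]-35:p[0]+65,::-1],(800,600),interpolation=cv2.INTER_CUBIC);cv2.imwrite("pics/s5.png",v)
E
```

```text
s1 [(98.4, [[369.0, 199.0]]), (76.4, [[369.0, 229.0]])] seen 362,183
s2 [(49.4, [[381.0, 276.0]]), (27.4, [[380.0, 313.0]])] seen 372,260
s4 [(59.4, [[409.0, 265.0]]), (49.4, [[408.0, 281.0]]), (27.4, [[407.0, 318.0]])] seen 402,268
```

View pics/s5.png

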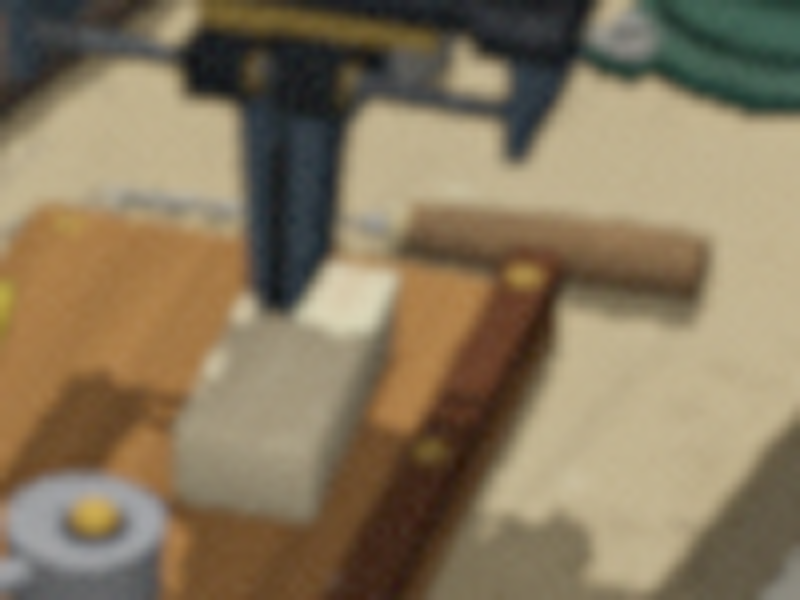

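The tip is visibly above the blank's top, about 30 mm higher than the reported pose implies, and s1 shows the same offset. The blank is untouched. I'll back off to the far side and find the board by feel.

```bash
python3 -m jog '0 0.04 0 0 0 0;0 0.08 0 0 0 0;0 0.115 0 0 0 0;0 0.115 0 0 0 0;0 0.115 0.006 0 0 0;0 0.115 0.012 0 0 0;0 0.115 0.012 0 0 0'; python3 -m jog '0 0 0.004 0 0 0;0 0 0.008 0 0 0;0 0 0.008 0 0 0'; python3 - <<'E'
from h import *
st()
im=grab_frame("side");p=proj("side",[[490,180,40]])[0].astype(int)
v=cv2.resize(im[p[1]-45:p[1]+30,p[0]-50:p[0]+50,::-1],(800,600),interpolation=cv2.INTER_CUBIC);cv2.imwrite("pics/s6.png",v)
e=state()["ee_pos"];print(((proj("side",[[e[0],e[1]+16,z] for z in (18,25,35,45)])-(p-[50,45]))*8).round(0).tolist())
E
```

```text
time_s: 8.1
ee_pos: [523.9, 184.0, 42.4]
ee_rot: [-179.8, -0.1, 100.8]
force: [0.6, -0.1, 0.1]
gripper_width: 0.6
time_s: 8.35
ee_pos: [523.0, 183.8, 38.0]
ee_rot: [-179.7, -0.1, 100.8]
force: [-0.7, 0.7, -0.1]
gripper_width: 0.5
8.35 [ 23.  -43.2] [523.  183.8  38. ] [-1.797e+02 -1.000e-01  1.008e+02] F [-0.7  0.7 -0.1] q [ 18.  25. 105.   0.  51.   7.] 0.5
[[279.0, 421.0], [279.0, 403.0], [279.0, 376.0], [279.0, 350.0]]
```

View pics/s6.png

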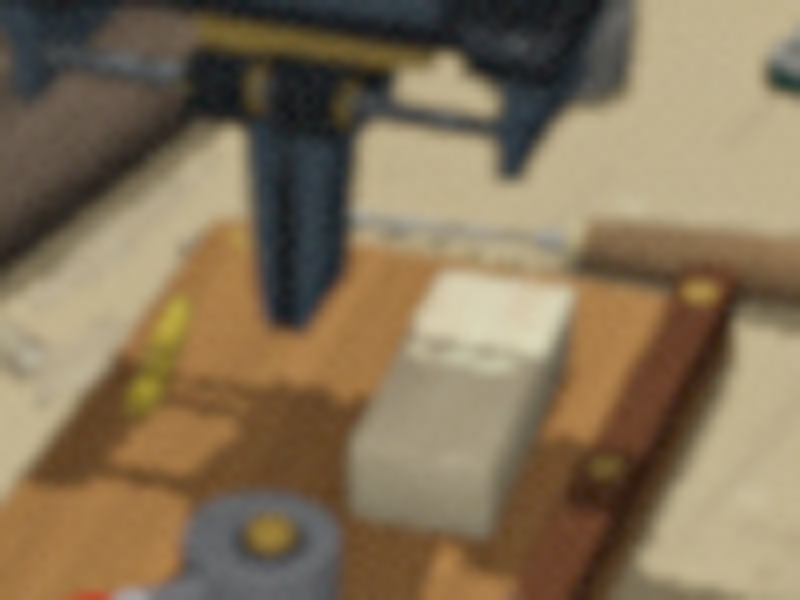

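No contact at z=38. The tip bottom at row 325 corresponds to z≈54, so the reported height is about 38 mm low against what the camera shows. I'll keep descending until contact.

```bash
python3 -m jog '0 0 0.012 0 0 0;0 0 0.024 0 0 0;0 0 0.036 0 0 0;0 0 0.04 0 0 0;0 0 0.04 0 0 0'; for i in 1 2 3; do python3 -m jog '0 0 0.004 0 0 0;0 0 0.008 0 0 0;0 0 0.008 0 0 0' | egrep 'ee_pos|force' ; done
```

```text
time_s: 8.82
ee_pos: [522.6, 183.7, 17.2]
ee_rot: [-179.7, -0.1, 100.8]
force: [0.4, -0.8, 0.4]
gripper_width: 0.6
ee_pos: [522.4, 183.7, 12.9]
force: [0.2, 0.8, 0.7]
ee_pos: [522.1, 183.6, 8.5]
force: [-0.8, -1.3, -0.0]
ee_pos: [521.7, 183.4, 4.1]
force: [1.0, 0.7, -0.8]
```

```bash
for i in 1 2 3; do python3 -m jog '0 0 0.002 0 0 0;0 0 0.004 0 0 0;0 0 0.004 0 0 0' | egrep 'ee_pos|force' ; done
```

```text
ee_pos: [521.6, 183.4, 1.9]
force: [0.3, -0.6, -0.5]
ee_pos: [521.8, 183.5, 1.5]
force: [-3.4, -0.9, 11.7]
ee_pos: [521.8, 183.5, 1.5]
force: [-4.3, -1.2, 15.2]
```

Board contact is at TCP z = 1.7, so the tip sits 16.3 mm above the reported TCP. I'll work at z≈10, which puts the tip at about 26, and push again.

```bash
python3 -m jog '0 0 -0.017 0 0 0;0 0 -0.017 0 0 0;0 -0.01 -0.017 0 0 0;0 -0.02 -0.017 0 0 0;0 -0.028 -0.017 0 0 0;0 -0.036 -0.017 0 0 0;0 -0.042 -0.017 0 0 0;0 -0.048 -0.017 0 0 0;0 -0.052 -0.017 0 0 0;0 -0.056 -0.017 0 0 0;0 -0.06 -0.017 0 0 0;0 -0.064 -0.017 0 0 0;0 -0.068 -0.017 0 0 0;0 -0.068 -0.017 0 0 0' | egrep 'ee_pos|force';  for i in 1 2 3; do python3 -m jog '0 -0.002 0 0 0 0;0 -0.004 0 0 0 0;0 -0.004 0 0 0 0' | egrep 'ee_pos|force' ; done
python3 - <<'E'
from h import *
st()
im=grab_frame("side")
for q,z in (("blank_center",32),("blank",18)):
    for d in tip_of(q,"side")[:1]:print(q,d["confidence"],w2b(atz("side",d["location"],z)).round(1))
E
```

```text
ee_pos: [488.0, 177.0, 10.2]
force: [0.4, 0.0, 0.7]
ee_pos: [485.8, 176.6, 10.2]
force: [0.4, 0.3, 0.0]
ee_pos: [483.7, 176.2, 10.2]
force: [-0.8, 0.9, 0.9]
ee_pos: [481.4, 175.7, 10.2]
force: [-0.0, 0.4, -0.1]
12.23 [-19.3 -43.4] [481.4 175.7  10.2] [-1.795e+02 -1.000e-01  1.008e+02] F [-0.   0.4 -0.1] q [ 19.  24. 112.   0.  45.   8.] 0.3
blank_center 0.94 [-51.1 -33.6]
blank 0.87 [-63.4 -25.1]
```

```bash
for i in 1 2 3; do python3 -m jog '0 -0.002 0 0 0 0;0 -0.004 0 0 0 0;0 -0.004 0 0 0 0' | egrep 'ee_pos|force' ; done
python3 - <<'E'
from h import *
st()
im=grab_frame("side");p=proj("side",[[470,180,40]])[0].astype(int)
v=cv2.resize(im[p[1]-45:p[1]+45,p[0]-60:p[0]+60,::-1],(800,600),interpolation=cv2.INTER_CUBIC);cv2.imwrite("pics/s7.png",v)
E
```

```text
ee_pos: [479.4, 175.3, 10.2]
force: [-0.7, -0.7, -0.3]
ee_pos: [478.9, 175.2, 10.7]
force: [4.6, -0.6, 0.8]
ee_pos: [478.9, 175.2, 11.4]
force: [5.7, 0.2, 0.7]
13.13 [-21.9 -43.4] [478.9 175.2  11.4] [-1.800e+02 -1.000e-01  1.009e+02] F [5.7 0.2 0.7] q [ 19.  24. 112.   0.  44.   8.] 0.5
```

View pics/s7.png

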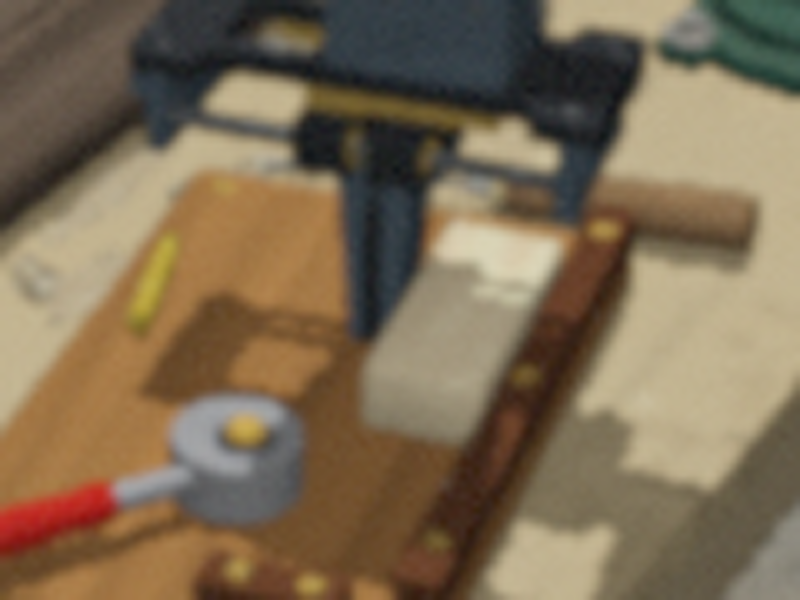

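The blank lies flat against the fence with 5.7 N of resistance. Next I'll lift over and come down behind its right end.

```bash
python3 -m jog '0 0.02 0 0 0 0;0 0.03 0 0 0 0;0 0.03 -0.06 0 0 0;0 0.03 -0.12 0 0 0;0 0.03 -0.12 0 0 0;-0.06 0 -0.12 0 0 0;-0.12 -0.03 -0.12 0 0 0;-0.168 -0.066 -0.12 0 0 0;-0.168 -0.066 -0.12 0 0 0;-0.168 -0.066 -0.12 0 0 0'; python3 - <<'E'
from h import *
st();print(row(-55,-129,10,90))
im=grab_frame("top")
for q,z in (("blank_center",32),("blank",18),("gouge",0)):
    for d in tip_of(q,"top")[:1]:print(q,d["confidence"],w2b(atz("top",d["location"],z)).round(1))
im=grab_frame("side")
for q,z in (("blank_center",32),("blank",18),("gouge",0)):
    for d in tip_of(q,"side")[:1]:print(q,d["confidence"],w2b(atz("side",d["location"],z)).round(1))
E
```

```text
time_s: 14.02
ee_pos: [461.2, 85.5, 70.8]
ee_rot: [-179.8, -0.1, 100.7]
force: [0.8, 0.0, 0.5]
gripper_width: 0.2
14.02 [ -56.2 -128.2] [461.2  85.5  70.8] [-1.798e+02 -1.000e-01  1.007e+02] F [0.8 0.  0.5] q [  9.  16. 113.   0.  51.  -2.] 0.2
[-0.002  0.003  0.121 -0.002 -0.001 -0.001]
blank_center 0.64 [-87.2 126.7]
blank 0.71 [-56.4 -37.1]
blank_center 0.84 [-54.3 -36.2]
blank 0.59 [-56.9 -34.4]
gouge 0.89 [ -32.6 -161.6]
```

```bash
python3 -m jog '0 0.003 0.05 0 0 0;0 0.003 0.1 0 0 0;0 0.003 0.12 0 0 0;0 0.003 0.12 0 0 0;0.015 0.003 0.12 0 0 0;0.03 0.003 0.12 0 0 0;0.045 0.003 0.12 0 0 0;0.055 0.003 0.12 0 0 0;0.065 0.003 0.12 0 0 0;0.075 0.003 0.12 0 0 0;0.085 0.003 0.12 0 0 0;0.095 0.003 0.12 0 0 0;0.105 0.003 0.12 0 0 0;0.115 0.003 0.12 0 0 0;0.125 0.003 0.12 0 0 0;0.135 0.003 0.12 0 0 0;0.145 0.003 0.12 0 0 0;0.155 0.003 0.12 0 0 0;0.165 0.003 0.12 0 0 0;0.165 0.003 0.12 0 0 0'; python3 - <<'E'
from h import *
st()
im=grab_frame("side")
for q,z in (("blank_center",32),("blank",18),("cam_pivot",18),("handle",34)):
    for d in tip_of(q,"side")[:1]:print(q,d["confidence"],w2b(atz("side",d["location"],z)).round(1))
E
```

```text
time_s: 16.08
ee_pos: [448.0, 169.3, 11.2]
ee_rot: [-179.9, -0.1, 101.0]
force: [0.7, 0.5, 0.8]
gripper_width: 0.5
16.08 [-53.4 -43.5] [448.  169.3  11.2] [-1.799e+02 -1.000e-01  1.010e+02] F [0.7 0.5 0.8] q [ 19.  22. 116.   0.  42.   8.] 0.5
blank_center 0.6 [-54.   28.7]
blank 0.7 [-66.4  41.8]
cam_pivot 0.71 [-5.3 79.7]
handle 0.78 [ 42.4 134.7]
```

```bash
python3 -m jog '0.01 -0.001 0 0 0 0;0.02 -0.002 0 0 0 0;0.03 -0.003 0 0 0 0;0.04 -0.003 0 0 0 0;0.05 -0.003 0 0 0 0;0.06 -0.003 0 0 0 0;0.07 -0.003 0 0 0 0;0.076 -0.003 0 0 0 0;0.076 -0.003 0 0 0 0' | egrep 'ee_pos|force'; for i in 1 2 3 4; do python3 -m jog '0.002 0 0 0 0 0;0.004 0 0 0 0 0;0.004 0 0 0 0 0' | egrep 'ee_pos|force' ; done
python3 - <<'E'
from h import *
st()
im=grab_frame("side")
for q,z in (("blank_center",32),("blank",18),("cam_pivot",18),("handle",34)):
    for d in tip_of(q,"side")[:1]:print(q,d["confidence"],w2b(atz("side",d["location"],z)).round(1))
E
```

```text
ee_pos: [439.3, 206.1, 11.3]
force: [-0.3, 0.2, 0.5]
ee_pos: [438.8, 208.1, 11.2]
force: [0.7, 0.7, 0.3]
ee_pos: [438.4, 210.1, 11.3]
force: [0.1, 0.8, -0.5]
ee_pos: [438.0, 212.2, 11.3]
force: [0.3, -0.4, -1.1]
ee_pos: [438.0, 212.2, 11.3]
force: [2.5, -8.4, 3.3]
18.08 [-55.1   0.6] [438.  212.2  11.3] [-1.799e+02  1.000e-01  1.011e+02] F [ 2.5 -8.4  3.3] q [ 25.  22. 115.  -0.  43.  14.] 0.2
blank 0.75 [-60.8  82.3]
cam_pivot 0.58 [-8.8 84.8]
handle 0.56 [ 46.7 128.8]
```

Contact with the stop gives 8.4 N. I'll back off and lift, then verify the blank and measure the tape and lever before the next approach.

```bash
python3 -m jog '-0.02 0 0 0 0 0;-0.03 0 -0.05 0 0 0;-0.05 0 -0.12 0 0 0;-0.1 0 -0.15 0 0 0;-0.15 0 -0.15 0 0 0;-0.2 0 -0.15 0 0 0;-0.2 0 -0.15 0 0 0' | egrep 'time|ee_pos|force'
python3 - <<'E'
from h import *
st()
im=grab_frame("top");cv2.imwrite("pics/topraw.png",im[:,:,::-1])
a=rect(im,46)
h=cv2.cvtColor(a,cv2.COLOR_RGB2HSV);m=(h[...,1]<85)&(h[...,2]>170)
m=cv2.morphologyEx(m.astype(np.uint8),cv2.MORPH_OPEN,np.ones((15,15)))
cv2.imwrite("pics/t8.png",a[:,:,::-1])
for q,z in (("blank_center",32),("tape",31),("cam_pivot",18),("handle",34)):
    for d in tip_of(q,"top")[:1]:print(q,d["confidence"],w2b(atz("top",d["location"],z)).round(1))
for d in spot_in("tape","top")[:1]:
    l,t,r,b=d["rect"];print("tape",d["confidence"],[(z,w2b(atz("top",(r,b),z)).round(0),w2b(atz("top",(r,t),z)).round(0)) for z in (0,62)])
hs=cv2.cvtColor(rect(im,34),cv2.COLOR_RGB2HSV);rd=((hs[...,0]<6)|(hs[...,0]>174))&(hs[...,1]>190)&(hs[...,2]>110)
r=big(rd);print("red",w2b(r[0]).round(1),r[1],[w2b(p).round(0) for p in r[3]])
for q in (): pass
E
```

```text
time_s: 18.92
ee_pos: [457.7, 111.0, 86.9]
force: [-0.1, 0.2, 0.0]
18.92 [ -54.8 -102.5] [457.7 111.   86.9] [-1.800e+02  1.000e-01  1.009e+02] F [-0.1  0.2  0. ] q [ 12.  15. 112.  -0.  53.   2.] 0.6
blank_center 0.68 [-54.1  71.7]
tape 0.89 [ 26.2 202.4]
cam_pivot 0.79 [-12.7  70.2]
handle 0.91 [ 51.3 130.5]
tape 0.62 [(0, array([ -1., 180.]), array([ 54., 171.])), (62, array([ -8., 168.]), array([ 44., 160.]))]
red [ 46.7 125.9] [47.07636261 14.66312885] [array([ 57., 148.]), array([ 68., 139.]), array([ 37., 103.]), array([ 26., 113.])]
```

View pics/t8.png

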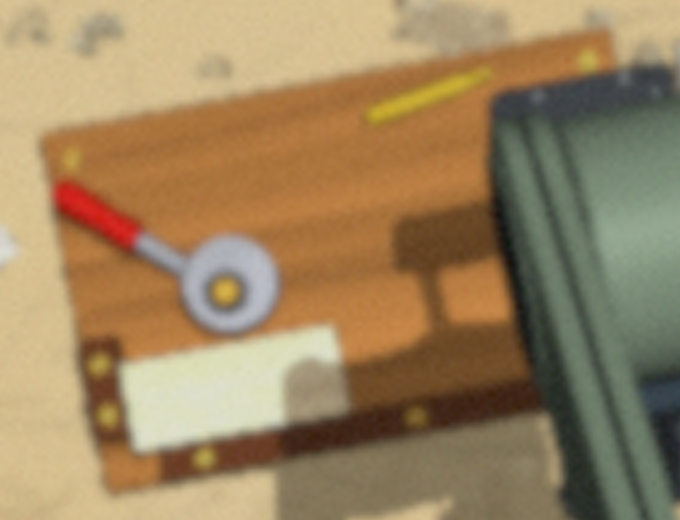

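The picture shows the blank seated: its left end at col 120–130 is against the stop and its lower side is on the fence. The lever is at about 0.05 rad. Next is the approach to the grip's left side.

```bash
cat >> h.py <<'E'
def lev(phi,r,d):
    a=np.radians(phi);return np.array([-6.5,68])+r*np.array([np.cos(a),np.sin(a)])+d*np.array([-np.sin(a),np.cos(a)])
E
python3 - <<'E'
from h import *
b=lev(48,70,33);print(b,row(*b,87,138),row(*b,12,138))
E
```

```text
[ 15.8153632  142.10144779] [ 0.481  0.144 -0.002 -0.001 -0.    -0.53 ] [ 0.481  0.144  0.148 -0.001 -0.    -0.53 ]
```

```bash
python3 -m jog '0.06 0.02 0 0 0 -0.07;0.13 0.04 0 0 0 -0.14;0.2 0.06 0 0 0 -0.21;0.27 0.08 0 0 0 -0.28;0.34 0.1 0 0 0 -0.35;0.4 0.12 0 0 0 -0.42;0.45 0.135 0 0 0 -0.49;0.481 0.144 0 0 0 -0.53;0.481 0.144 0 0 0 -0.53;0.481 0.144 0.05 0 0 -0.53;0.481 0.144 0.1 0 0 -0.53;0.481 0.144 0.13 0 0 -0.53;0.481 0.144 0.148 0 0 -0.53;0.481 0.144 0.148 0 0 -0.53'
python3 - <<'E'
from h import *
st()
for phi,d in ((48,25),(38,24),(28,24),(18,24),(8,24),(-2,24)): b=lev(phi,72,d);print(phi,row(*b,12,phi+90))
E
```

```text
time_s: 20.38
ee_pos: [479.6, 363.4, 9.7]
ee_rot: [-179.6, -0.2, 148.8]
force: [-0.3, -0.4, -0.4]
gripper_width: 0.5
20.38 [ 14.  141.3] [479.6 363.4   9.7] [-179.6   -0.2  148.8] F [-0.3 -0.4 -0.4] q [ 36.  31.  99.  -0.  50. -23.] 0.5
48 [-0.018  0.008 -0.005 -0.004 -0.002 -0.   ]
38 [-0.045  0.014 -0.005 -0.004 -0.001  0.111]
28 [-0.072  0.015 -0.005 -0.004 -0.001  0.222]
18 [-0.098  0.012 -0.005 -0.004 -0.001  0.333]
8 [-0.123  0.005 -0.005 -0.005 -0.     0.444]
-2 [-0.147 -0.007 -0.005 -0.005  0.     0.555]
```

```bash
python3 -m jog '-0.009 0.004 -0.004 0 0 0;-0.018 0.008 -0.004 0 0 0;-0.032 0.011 -0.004 0 0 0.055;-0.045 0.014 -0.004 0 0 0.111;-0.058 0.0145 -0.004 0 0 0.166;-0.072 0.015 -0.004 0 0 0.222;-0.085 0.0135 -0.004 0 0 0.277;-0.098 0.012 -0.004 0 0 0.333;-0.11 0.009 -0.004 0 0 0.388;-0.123 0.005 -0.004 0 0 0.444;-0.135 -0.001 -0.004 0 0 0.5;-0.147 -0.007 -0.004 0 0 0.555;-0.147 -0.007 -0.004 0 0 0.555'
python3 - <<'E'
from h import *
st()
for phi in (-7,-12,-17,-22,-27,-32,-37,-42): b=lev(phi,72,24);print(phi,row(*b,12,phi+90))
im=grab_frame("side")
for d in tip_of("handle","side")[:1]:
    b=w2b(atz("side",d["location"],34));print(d["confidence"],b,np.degrees(np.arctan2(b[1]-68,b[0]+6.5)))
E
```

```text
time_s: 21.47
ee_pos: [541.6, 322.2, 12.7]
ee_rot: [-179.7, 0.1, 98.6]
force: [0.2, 1.2, -0.1]
gripper_width: 0.5
21.47 [67.2 89.2] [541.6 322.2  12.7] [-1.797e+02  1.000e-01  9.860e+01] F [ 0.2  1.2 -0.1] q [30. 32. 95.  0. 53. 21.] 0.5
-7 [-0.012  0.002  0.002 -0.003  0.001  0.054]
-12 [-0.025  0.004  0.002 -0.003  0.001  0.109]
-17 [-0.038  0.006  0.002 -0.003  0.002  0.165]
-22 [-0.052  0.006  0.002 -0.003  0.002  0.22 ]
-27 [-0.065  0.005  0.002 -0.003  0.002  0.276]
-32 [-0.078  0.003  0.002 -0.003  0.002  0.331]
-37 [-0.091 -0.     0.002 -0.003  0.002  0.387]
-42 [-0.103 -0.004  0.002 -0.003  0.002  0.443]
0.58 [69.3601317  75.83200753] 5.894488979667977
```

The lever is following. I'll continue up to cam contact.

```bash
python3 -m jog '-0.012 0.002 0 0 0 0.054;-0.025 0.004 0 0 0 0.109;-0.038 0.006 0 0 0 0.165;-0.052 0.006 0 0 0 0.22;-0.065 0.005 0 0 0 0.276;-0.072 0.004 0 0 0 0.304;-0.078 0.003 0 0 0 0.331;-0.078 0.003 0 0 0 0.331'
python3 - <<'E'
from h import *
st()
for phi in (-35,-38,-41,-44,-47): b=lev(phi,72,24);print(phi,row(*b,12,phi+90))
im=grab_frame("side")
for d in tip_of("handle","side")[:1]:
    b=w2b(atz("side",d["location"],34));print(d["confidence"],b,np.degrees(np.arctan2(b[1]-68,b[0]+6.5)))
E
```

```text
time_s: 22.23
ee_pos: [551.0, 286.6, 13.6]
ee_rot: [180.0, -0.1, 69.1]
force: [0.7, 5.9, -3.3]
gripper_width: 0.4
22.23 [69.7 52.4] [551.  286.6  13.6] [ 1.80e+02 -1.00e-01  6.91e+01] F [ 0.7  5.9 -3.3] q [26. 32. 97.  0. 52. 47.] 0.4
-35 [-0.014  0.     0.003  0.    -0.001  0.036]
-38 [-0.022  0.002  0.003 -0.    -0.001  0.07 ]
-41 [-0.03   0.004  0.003 -0.    -0.001  0.103]
-44 [-0.037  0.005  0.003 -0.    -0.001  0.136]
-47 [-0.045  0.005  0.003 -0.    -0.001  0.17 ]
0.92 [64.01618588 38.3408065 ] -22.811681247496015
```

```bash
python3 -m jog '-0.007 0 0.002 0 0 0.018;-0.014 0 0.003 0 0 0.036;-0.022 0.002 0.003 0 0 0.07;-0.026 0.003 0.003 0 0 0.086;-0.03 0.004 0.003 0 0 0.103;-0.03 0.004 0.003 0 0 0.103;-0.03 0.004 0.003 0 0 0.103'
python3 - <<'E'
from h import *
st()
for phi in (-41,-44,-47,-50,-53): b=lev(phi,72,24);print(phi,row(*b,12,phi+90))
im=grab_frame("side")
for d in tip_of("handle","side")[:1]:
    b=w2b(atz("side",d["location"],34));print(d["confidence"],b,np.degrees(np.arctan2(b[1]-68,b[0]+6.5)))
E
```

```text
time_s: 22.92
ee_pos: [552.4, 279.8, 14.0]
ee_rot: [179.8, -1.1, 59.9]
force: [3.9, 19.2, -6.7]
gripper_width: 0.4
22.92 [69.9 45.5] [552.4 279.8  14. ] [179.8  -1.1  59.9] F [ 3.9 19.2 -6.7] q [26. 31. 98.  1. 50. 55.] 0.4
-41 [-0.018 -0.001  0.004  0.002 -0.013  0.001]
-44 [-0.026  0.001  0.003  0.002 -0.013  0.034]
-47 [-0.034  0.003  0.003  0.001 -0.013  0.068]
-50 [-0.041  0.005  0.003  0.001 -0.013  0.101]
-53 [-0.049  0.006  0.003  0.001 -0.013  0.134]
0.87 [59.24514731 19.89856321] -36.19050060150687
```

Force has risen to 19 N and the lever is at roughly 1.45–1.5 rad. I'll push further, a little lower.

```bash
python3 -m jog '-0.018 0 0.006 0 0 0;-0.026 0.001 0.008 0 -0.008 0.034;-0.034 0.003 0.008 0 -0.008 0.05;-0.041 0.004 0.008 0 -0.008 0.06;-0.041 0.004 0.008 0 -0.008 0.06'
python3 - <<'E'
from h import *
st()
for phi in (-44,-47,-50,-53): b=lev(phi,72,24);print(phi,row(*b,11,min(phi,0)+90))
b=w2b(state()["ee_pos"])-[-6.5,68];print("phi",np.degrees(np.arctan2(b[1],b[0])-np.arcsin(24/np.hypot(*b))))
im=grab_frame("side")
for d in tip_of("handle","side")[:1]:
    b=w2b(atz("side",d["location"],34));print(d["confidence"],b,np.degrees(np.arctan2(b[1]-68,b[0]+6.5)))
E
```

```text
time_s: 23.43
ee_pos: [552.7, 274.0, 14.0]
ee_rot: [179.7, -2.2, 54.3]
force: [6.4, 32.0, -3.7]
gripper_width: 0.5
23.43 [69.1 39.7] [552.7 274.   14. ] [179.7  -2.2  54.3] F [ 6.4 32.  -3.7] q [25. 30. 99.  1. 48. 60.] 0.5
-44 [-0.017 -0.003  0.005  0.004 -0.025 -0.028]
-47 [-0.024 -0.001  0.005  0.003 -0.025  0.005]
-50 [-0.032  0.002  0.005  0.003 -0.025  0.039]
-53 [-0.04   0.003  0.004  0.002 -0.025  0.072]
phi -37.809532979738904
0.54 [58.47792171 19.14051992] -36.94095951731914
```

The estimate is about 1.53 rad with 32 N on the grip, inside the good range and below 40 N. I'll release and check.

```bash
python3 -m jog '0.006 0 0 0 0 0;0.016 0 0 0 0 0;0.03 0 0 0 0.025 0;0.04 0 0 0 0.025 0;0.04 0 -0.06 0 0.025 0;0.04 0 -0.12 0 0.025 0;0.04 0 -0.2 0 0.025 0;0.04 0 -0.28 0 0.025 0;0.04 0 -0.36 0 0.025 0;0.04 0 -0.36 0 0.025 0'
python3 -m jog '0.05 0.05 0 0 0 0;0.12 0.1 0 0 0 0;0.2 0.15 0 0 0 0;0.28 0.2 0 0 0 0;0.36 0.25 0 0 0 0;0.4 0.25 0 0 0 0;0.4 0.25 0 0 0 0' | egrep 'ee_pos|force'
python3 - <<'E'
from h import *
st()
im=grab_frame("top")
a=rect(im,46);cv2.imwrite("pics/t9.png",a[:,:,::-1])
for q,z in (("blank_center",32),("blank",18),("handle",34),("pencil_stub",18),("tape",0),("gouge",0)):
    for d in tip_of(q,"top")[:1]:
        b=w2b(atz("top",d["location"],z));print(q,d["confidence"],b.round(1),0.873-np.arctan2(b[1]-68,b[0]+6.5))
hs=cv2.cvtColor(rect(im,34),cv2.COLOR_RGB2HSV);rd=((hs[...,0]<6)|(hs[...,0]>174))&(hs[...,1]>190)&(hs[...,2]>110)
r=big(rd);b=w2b(r[0]);print("red",b.round(1),r[1],"theta",0.873-np.arctan2(b[1]-68,b[0]+6.5))
h=cv2.cvtColor(a,cv2.COLOR_RGB2HSV);m=((h[...,1]<85)&(h[...,2]>150)).astype(np.uint8);m[:300]=0;m[:,:100]=0;m[:,360:]=0
r=big(cv2.morphologyEx(m,cv2.MORPH_OPEN,np.ones((15,15))));print("blank",w2b(r[0]).round(1),r[1:3])
E
```

```text
time_s: 24.37
ee_pos: [563.7, 286.2, 204.3]
ee_rot: [179.2, -5.2, 54.4]
force: [1.3, 0.3, 0.3]
gripper_width: 0.3
ee_pos: [786.6, 378.1, 217.6]
force: [-0.7, 0.0, -1.9]
24.95 [318.4  98.2] [786.6 378.1 217.6] [179.2  -5.2  54.4] F [-0.7  0.  -1.9] q [24. 46. 38.  2. 91. 60.] 0.7
tape 0.91 [ 28.  213.1] -0.46446799594104937
gouge 0.66 [ -26.  -183.7] 2.521242668350468Traceback (most recent call last):
  File "<stdin>", line 9, in <module>
  File "h.py", line 18, in big
    c=max(cv2.findContours(m.astype(np.uint8),cv2.RETR_EXTERNAL,cv2.CHAIN_APPROX_NONE)[0],key=cv2.contourArea)
ValueError: max() iterable argument is empty
```

View pics/t9.png

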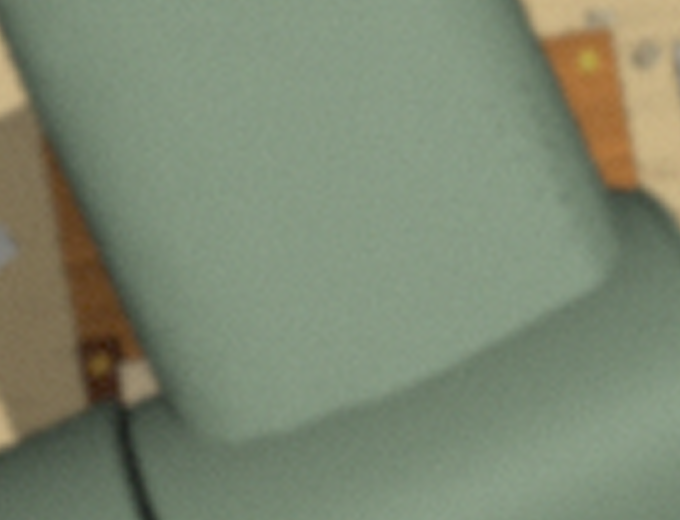

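The arm now blocks the top view, so I'll swing it clear to the right.

```bash
python3 - <<'E'
from h import *
s=state();T=R.from_euler("xyz",s["ee_rot"],degrees=True)
for p in ((600,150,240),(420,-120,240)): print(T.inv().apply(np.array(p)-s["ee_pos"])/500)
E
```

```text
[-0.56975387 -0.03038676 -0.07989273]
[-1.21566885 -0.00767501 -0.13886742]
```

```bash
python3 -m jog '-0.07 0 -0.08 0 0 0;-0.14 0 -0.08 0 0 0;-0.21 0 -0.08 0 0 0;-0.28 0 -0.09 0 0 0;-0.35 0 -0.1 0 0 0;-0.42 0 -0.1 0 0 0;-0.49 0 -0.1 0 0 0;-0.56 0 -0.1 0 0 0;-0.63 0 -0.1 0 0 0;-0.7 0 -0.11 0 0 0;-0.77 0 -0.11 0 0 0;-0.84 0 -0.12 0 0 0;-0.91 0 -0.12 0 0 0;-0.98 0 -0.12 0 0 0;-0.98 0 -0.12 0 0 0' | egrep 'ee_pos|force'
python3 -m jog '-0.07 0 0 0 0 0;-0.14 0 0 0 0 0;-0.21 0 0 0 0 0;-0.26 0 0 0 0 0;-0.26 0 0 0 0 0' | egrep 'ee_pos|force'
cat > chk.py <<'E'
from h import *
st()
im=grab_frame("top");a=rect(im,46);cv2.imwrite("pics/t10.png",a[:,:,::-1])
for q,z in (("blank_center",32),("blank",18),("handle",34),("pencil_stub",18),("tape",0),("gouge",0),("oil_can",0)):
    for d in tip_of(q,"top")[:1]:
        b=w2b(atz("top",d["location"],z));print(q,d["confidence"],atz("top",d["location"],z).round(0),b.round(1),0.873-np.arctan2(b[1]-68,b[0]+6.5) if q=="handle" else "")
hs=cv2.cvtColor(rect(im,34),cv2.COLOR_RGB2HSV);rd=((hs[...,0]<6)|(hs[...,0]>174))&(hs[...,1]>190)&(hs[...,2]>110)
if rd.any():
    r=big(rd);b=w2b(r[0]);print("red",b.round(1),r[1],"theta",0.873-np.arctan2(b[1]-68,b[0]+6.5))
h=cv2.cvtColor(a,cv2.COLOR_RGB2HSV);m=((h[...,1]<85)&(h[...,2]>150)).astype(np.uint8);m[:300]=0;m[:,:100]=0;m[:,370:]=0
r=big(cv2.morphologyEx(m,cv2.MORPH_OPEN,np.ones((15,15))));print("blank",w2b(r[0]).round(1),r[1:3])
E
python3 chk.py
```

```text
ee_pos: [486.7, -29.9, 242.2]
force: [-0.3, -0.0, -0.1]
ee_pos: [407.5, -136.8, 231.2]
force: [0.9, -0.5, -0.1]
26.97 [-150.5 -336.5] [ 407.5 -136.8  231.2] [179.   -5.   53.9] F [ 0.9 -0.5 -0.1] q [-24.   2. 105.   5.  71.  11.] 0.6
blank_center 0.97 [422. 287.  32.] [-56.4  77.3] 
blank 0.95 [421. 282.  18.] [-58.3  72.1] 
handle 0.89 [542. 250.  34.] [54.1 18.6] 1.556436404023323
pencil_stub 0.56 [575. 185.  18.] [ 73.9 -51.8] 
tape 0.77 [479. 430.   0.] [ 25.9 207.2] 
gouge 0.67 [500.  41.   0.] [ -26.2 -179. ] 
oil_can 0.67 [ 579. -101.    0.] [  24.9 -333.2] 
red [56.4 18.5] [13.64001465 47.18103409] theta 1.5395479263877947
blank [-44.5  72.3] (array([ 65.28834534, 111.46367645]), 79.04593658447266)
```

The lever reads 1.54–1.56 rad, and the blank's edges measure -77.1 and +128.0 mm against targets of -77 and +128. It is parallel to the fence within about 0.2°. I'll hand it in.

```bash
python3 -c "
from h import *
print(job_done())"
```

```text
the job is handed in; nothing more can be done
None
```

I pushed the blank to the fence and along to the end stop with the closed fingers, then swung the lever over. The job was handed in at about 27 s; no verdict was reported.

**Last checks:**
- **Blank:** from the last top picture, its fence side is at board x ≈ -77.1 (target -77) and its end at y ≈ 128.0 (target 128). It is parallel to the board within about 0.2°. The blank ran together with the steel cam in that fit, so its fitted width was not usable.
- **Lever:** it reads 1.54–1.56 rad, inside the 1.5–1.8 range for a good grip. The fingers pushed it with up to about 32 N before letting go. I could not measure the cam's force on the blank directly.
- **Robot:** it is well clear of everything.
- **Loose objects:** network readings for the oil can stayed within 1 mm. The pencil stub, tape and gouge came out about 9 mm or more from their earlier readings. Those detections were noisy (the gouge's first one was plainly wrong), and the fingers never reached any of them, so I take them as unmoved.

**What disagreed:**
- **Fingertip height:** the fingertips stood about 38 mm higher than the reported tool position implied. My first push therefore passed over the blank without touching it. I found the board by touch and corrected for the offset.
- **Blank centre:** the network put it at (-56.4, 77.3) mm, against an expected (-54.5, 73). I relied on the edge fit instead.
- **Last look:** I had used all 12 picture views, so the final state was checked by numbers only.

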